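Open the cowling access cover

TASK

Take the flat-blade screwdriver from its stand and use its blade to turn both slotted fasteners on the cowling a quarter turn anticlockwise as far as they go, without touching the fasteners by hand. Put the screwdriver back in its stand, fully down, then lift the cover off by its handle and lay it flat, handle up, in the grey tray without dropping it. Leave everything else on the bench where it is.

Things in the scene. Friction and masses are not known exactly. Their poses are not given: they have to be found in the camera images.
- cowl: Fixed pale green fibreglass cowling section on a board, 270 (x) x 227 (y) x 66 mm high; origin at the centre of its underside, z up. In its top is a recess 203 x 93 mm whose floor (lands round a dark opening) is at z = 60 mm and whose rim is at z = 66 mm; the cover lies in it with about 1.5 mm play. The fasteners stand at x = -75 mm (near) and +75 mm (far), y = 0.
- fastener_near (a joint): Turn of the fastener at the cowling's -x end, rad, about its upright axis: 0 = locked (oblong head across the cover's hole), grows anticlockwise seen from above to a hard stop at 1.571 = free (head in line with the hole). Stays where left; about 0.06 N m of friction; starts at 0 to 0.25. The cover lifts off freely when both are near the stop.
- fastener_far (a joint): The same for the fastener at the cowling's +x end.
- slot_near (a point): Top centre of the near fastener's head, on its axis, 77 mm above the bench. Steel oblong head 34 x 14 mm, 12 mm high (underside 1 mm above the cover). An open-ended straight slot runs along its long direction, which is this frame's x axis: 6 mm wide, 8 mm deep. The frame turns with the head.
- slot_far (a point): The same for the far fastener.
- driver_handle (a point): Flat-blade screwdriver, centre of its handle. It hangs upright in one of the stand's two holes (either one). Black handle 36 (x) x 22 (y) x 56 mm high with flat sides: grip it across the 22 mm, along this frame's y. Below it a round collar of diameter 40 mm, 6 mm thick, whose underside is 34 mm below this point; the shank (diameter 10) and blade reach to 114 mm below it. z up. 0.15 kg, +-30 %.
- driver_tip (a point): Centre of the bottom edge of the screwdriver's blade. The blade is 18 mm wide along this frame's x, 3 mm thick along y, 14 mm high; z points up to the handle. In a slot it has about 0.17 rad of free play in all before it drives the head.
- stand: Fixed wooden tool stand, 160 (x) x 60 (y) x 100 mm high; origin at the centre of its underside. Two square holes 26 x 26 mm through its 8 mm top plate, at x = -37.5 and +37.5 mm, open below to 10 mm above the bench. A driver hanging home rests with its collar on the plate, the tip 20 mm above the bench.
- stand_hole1 (a point): Centre of the mouth of the stand's hole at x = -37.5 mm, 100 mm above the bench.
- stand_hole2 (a point): Centre of the mouth of the stand's hole at x = +37.5 mm, 100 mm above the bench.
- nut_driver: Bystander: the other tool in the stand, round handle of diameter 28 mm, top 156 mm above the bench. Origin at its lower end. Leave it alone.
- cover: The cover panel, aluminium, 200 (x) x 90 (y) x 4 mm, 0.2 kg +-30 %; origin at the centre of its underside. Two oblong holes 24 (x) x 40 (y) mm at x = -75 and +75 mm pass over the fastener heads when these are turned along y. It must rise 20 mm to clear the heads.
- cover_handle (a point): Centre of the bar of the cover's black handle: 66 mm long along x, 16 mm wide (y), 14 mm high, 31 mm above the panel's underside, on two feet that leave a gap of 22 mm under the bar. Grip it across y. z up.
- cover_base (a point): Centre of the cover's underside, axes as the cover's.
- tray: Fixed shallow grey plastic tray, open at the top, 250 (x) x 140 (y) x 16 mm outside, walls and floor 4 mm; origin at the centre of its underside, so its floor is at z = 4 mm. The cover lies in it lengthwise along x, either way round.
- sanding_block: Bystander: cork block 115 x 60 x 32 mm; origin under its centre.
- mixing_cup: Bystander: white cup, diameter 56, 50 mm high; origin under its centre.
- jar_lid: Bystander: white round lid, diameter 48, 14 mm high; origin under its centre.
- squeegee: Bystander: plastic spreader 70 x 46 x 12 mm; origin under its centre.
Mind the look-alikes: they are no part of the job. Leave any orange or yellow look-alike of the part that bears driver_handle alone.

How it is judged:
By the outcome, as a careful person would: the job done as asked, in the order asked, and still so for the second after the job is handed in, with the robot touching nothing.
It also fails if it takes over 72 s, if anything falls off the work surface, if the arm or the gripper's body presses on something with over 40 N, if the wrist force passes 120 N, or if a joint passes its speed limit or range.

ROBOT

A 6-joint arm with a two-finger parallel gripper is mounted at the origin on the work surface. World frame = base frame: x ahead of the robot, y to its left, z up, the work surface at z = 0. Lengths are in m, angles in rad, forces in N, time in s.
With the tool pointing down it reaches from about 0.4 to 0.825 m from the base axis. Payload 7 kg.
Tool frame: the origin (TCP) lies on the mounting face of the last link; the fingertips stand arm.tcp_to_tips ahead of it and the grasp point (between the pads) lies 159 mm ahead of it (arm.tcp_to_tips is the distance from the TCP to the fingertips, in m); z points along the fingers, y is the direction in which the jaws open and shut (so a half turn about z gives the same grasp; the last joint's range is limited). The gripper opens to 88 mm and grips with 3 to 60 N. Pads are 19 mm wide; open, the fingers measure 130 mm over their backs; the gripper's body (78 mm by 193 mm) begins 47 mm behind the grasp point.
Start: joints at [0.288, 0.359, 0.012, 0, -1.224, -0.288], TCP at [0.675, -0, 0.405] pointing down, gripper open.
Joint ranges: [-3.07, 3.07], [-1.43, 2.12], [-1.02, 1.25], [-3.03, 1.67], [-3.05, -0], [-3.03, 3.03]. Speed limits (rad/s): [2.39, 2.39, 3.01, 3.14, 3.14, 3.14].

INTERFACE

Orientations are given as [roll, pitch, yaw] about the fixed x, y, z axes, in that order (R = Rz(yaw) Ry(pitch) Rx(roll)).
In Python, from station import arm, cams, job_done, finder gives the robot as it stands.
- The arm moves only by the tool play_rows, never from a script. Its argument "targets" is a list that holds one entry, the list of rows, each a list of 4 numbers: the shift along the tool's x, y, z in m, then the turn about the tool's z in degrees. A call has 1 to 5 rows; each row is the pose to reach, as a shift and turn from the pose commanded when the call began, along the tool's axes at that moment; what a row does not reach only later rows make up. A row lasts 1/8 s, in which the tool goes at most 62.5 mm and 10.7 degrees, less where a joint would pass 70% of its speed; a pose out of reach is approached as far as the arm can. A call with a gripper value outside its range is refused whole. "grip" is the closure in counts, from 0 (fully open) to 255 (shut), set as the call begins (left out, the last holds). The fingers move at their own pace and stop on an object; "newtons" is the grip in N (left out, the last holds). Time passes only in rows, so rows that repeat a pose let the fingers close. It gives the time, the measured TCP pose, the force and the opening at its end, in the units of the state.
- arm.get_state(): the state, without advancing time (a new reading comes with each control period).
- cams.grab_frame(name): name is "scene" or "side" or "wrist"; returns (picture, depth): 480x640x3 uint8, red, green, blue; 480x640 float32, m along the optical axis (not along the pixel's ray), 0 where there is no reading.
- cams.camera_params(name): a dict with "intrinsics" (3x3 intrinsics, pixels), "D" ([k1, k2, p1, p2, k3] as OpenCV has them; the pictures are not rectified), "position" and "attitude" of the camera in the world. Camera axes: x right, y down, z forward; pixel columns grow to the right and rows downward; lengths in m; the calibration is good to about 2 mm. A picture is of the moment at which its call begins: read the wrist's pose just before it. camera_params takes no time and is no camera call; for the wrist camera it gives the pose at the moment of the call.
- job_done(): hands the job in, once; it reports no verdict.
Trained networks look in the newest picture that a camera, given by its name, has taken for a name from the list of things; names that differ only in an ending like _2 or _b are one class to them, and where a whole thing is asked for, a point or a joint stands for the part that bears it (a point fixed in the world has none). Each returns a list of dicts, best first, with "score" (0 to 1); they miss things now and then, are a little off and sometimes report something else, mostly with a low value. They report only what shows in the picture. A call takes as long as a camera call. They do not tell look-alikes from the thing itself.
- finder.find_in(camera, query): "xyz" ([x, y, z] in m, in world coordinates, good to about 4 mm: the middle of the surface that is visible of it).
- finder.masks_of(camera, query): "mask" (480x640 bool, what is visible of it).
The state is a dict: "t": time; "q": joint angles; "qd": joint speeds; "joint_efforts": joint torques, N m; "eef_pos": TCP position; "ee_rot": TCP orientation; "force": force on the tool from outside, world axes, zero at the start; "moment": the same for the moment, N m; "width": finger opening in m.
Only numpy, scipy, OpenCV 4.12 (cv2) and the standard library are available. Lean on these libraries where they do the work, as an engineer would, in place of code of your own. Each camera call takes 0.05 s, during which the arm holds its last target. There are 200 camera calls.

## Working session

There is one attempt and no reset: what is moved stays moved. The work goes in short steps, Python scripts to look and compute and a tool call to move; the robot and the scene stay as the last step left them, time stands still between calls to the robot, and variables do not carry over. Pictures are saved under pics/ and viewed, about 8 in all and at most 12, crops included, and the job is handed in when it is done.

Besides the shell and the picture viewer there is one more tool, called as name(argument=value, ...) on one line, values as JSON. play_rows: Moves the arm, as the interface text tells. Its arguments: {"type":"object","properties":{"targets":{"type":"array","items":{"type":"array","items":{"type":"array","items":{"type":"number"}}}},"grip":{"type":"number"},"newtons":{"type":"number"}},"required":["targets"]}

```bash
ls; mkdir -p pics
python3 - <<'E'
from station import arm, cams, job_done, finder
import cv2,numpy as np
print(arm.get_state(), arm.tcp_to_tips)
for n in ["scene","side","wrist"]:
    p,d=cams.grab_frame(n); cv2.imwrite(f"pics/{n}0.png",p[:,:,::-1]); print(n,cams.camera_params(n))
    for q in ["cowl","slot_near","driver_handle","stand","nut_driver","cover_handle","tray","fastener_far"]:
        r=finder.find_in(n,q); print(n,q,[(np.round(x["xyz"],3).tolist(),round(x["score"],2)) for x in r[:3]])
a=cv2.imread("pics/scene0.png");
E
```

```text
pics
{'t': 0.0, 'q': array([ 2.88108692e-01,  3.59418302e-01,  1.10738149e-02, -3.20971627e-04,
       -1.22410620e+00, -2.88117032e-01]), 'qd': array([ 1.31629661e-03, -1.67841650e-03,  7.71105410e-05,  9.66455747e-04,
       -2.70977667e-04,  5.20192807e-04]), 'joint_efforts': array([-8.00930356e-04, -5.82726967e+01,  2.93058443e+01,  6.99745238e+00,
        6.93249181e-03, -2.06530804e-04]), 'eef_pos': array([6.74817790e-01, 2.79087002e-06, 4.03713888e-01]), 'ee_rot': array([ 3.13992075e+00, -1.80827437e-04, -1.57091383e+00]), 'force': array([-0.64950556,  0.23906236,  0.38180611]), 'moment': array([-0.00228695, -0.00499421, -0.03549934]), 'width': 0.08772852494257835} 0.1781
scene {'intrinsics': array([[584.42126996,   0.        , 315.97409057],
       [  0.        , 584.42126996, 245.09666788],
       [  0.        ,   0.        ,   1.        ]]), 'D': array([-0.19600282,  0.        ,  0.        ,  0.        ,  0.        ]), 'position': array([ 1.53175421, -0.65950903,  1.02536109]), 'attitude': array([-2.241822  ,  0.00964499,  0.93235752])}
scene cowl [([0.594, -0.055, 0.066], 
[... 1451 characters left out ...]
 0.        , 325.06663147],
       [  0.        , 417.4714315 , 242.08594182],
       [  0.        ,   0.        ,   1.        ]]), 'D': array([-0.09485666,  0.        ,  0.        ,  0.        ,  0.        ]), 'position': array([ 0.67596265, -0.06900582,  0.38486064]), 'attitude': array([ 2.88080216e+00, -9.78220569e-04,  3.14049907e+00])}
wrist cowl [([0.57, -0.062, 0.067], 0.57), ([0.612, -0.009, 0.076], 0.29)]
wrist slot_near [([0.464, -0.018, 0.075], 0.67)]
wrist driver_handle []
wrist stand [([0.466, -0.02, 0.078], 0.57)]
wrist nut_driver [([0.769, 0.172, 0.033], 0.44)]
wrist cover_handle [([0.547, -0.018, 0.061], 0.65)]
wrist tray []
wrist fastener_far [([0.613, -0.007, 0.072], 0.86)]
```

View pics/scene0.png

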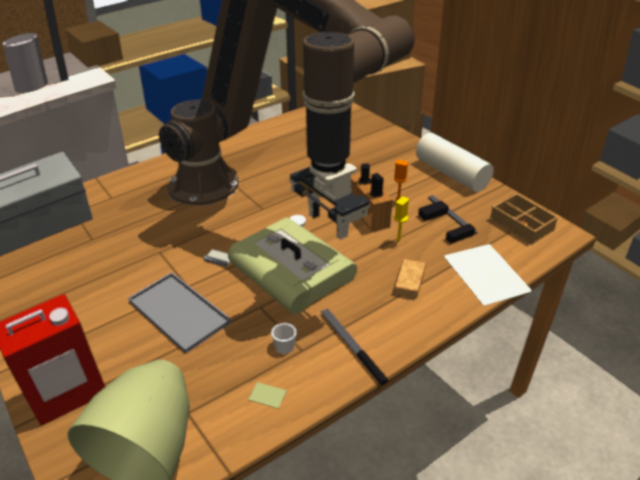

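View pics/wrist0.png

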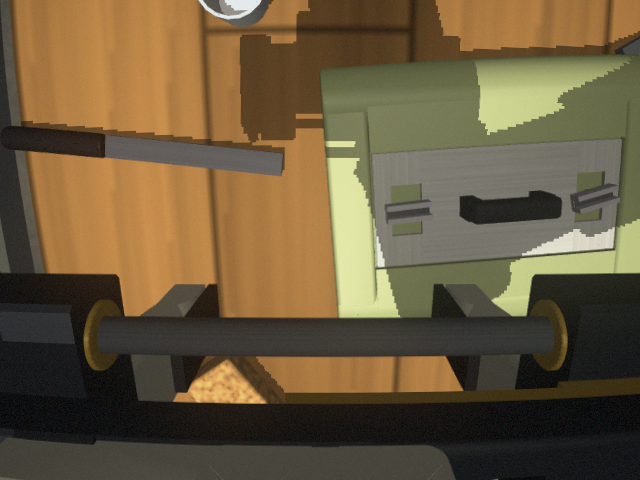

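The scene view shows the black driver at about (377,185), with the nut driver at (365,172) and orange and yellow look-alikes beside them. The cowl is in the middle and the tray is at lower left. In the wrist view the far head is at (403,210) and the near head at (595,198), both about locked; the cover is yawed about +4°. Next I'll go and look over the stand.

play_rows(targets=[[[-0.06,0.03,0,10],[-0.12,0.06,0,20],[-0.18,0.09,0,30],[-0.24,0.12,0,40],[-0.305,0.145,0,50]]])

```text
t: 1.98
eef_pos: [0.5407, 0.2778, 0.4051]
ee_rot: [-3.142, 0.001, -2.444]
force: [1.4, 0.3, -0.3]
width: 0.0879
```

play_rows(targets=[[[0,0,0,10],[0,0,0,20],[0,0,0,30],[0,0,0,40],[0,0,0,40]]])

```text
t: 2.6
eef_pos: [0.5419, 0.2763, 0.4047]
ee_rot: [3.142, 0.0, -3.136]
force: [-0.4, -0.1, -0.1]
width: 0.0879
```

```bash
cat > h.py <<'E'
from station import arm, cams, job_done, finder
import cv2,numpy as np
from scipy.spatial.transform import Rotation as Rt
def grab(n,fn=None):
    c=cams.camera_params(n); p,d=cams.grab_frame(n)
    if fn: cv2.imwrite(fn,p[:,:,::-1])
    return p,d,c
def rays(c,uv):
    x=cv2.undistortPoints(np.array(uv,float).reshape(-1,1,2),c["intrinsics"],c["D"]).reshape(-1,2)
    return np.c_[x,np.ones(len(x))]@Rt.from_euler("xyz",c["attitude"]).as_matrix().T
def on_plane(c,uv,z):
    r=rays(c,uv); return c["position"]+r*((z-c["position"][2])/r[:,2])[:,None]
def cloud(c,d,m):
    v,u=np.nonzero(m&(d>0)); return c["position"]+rays(c,np.c_[u,v])*d[v,u][:,None],np.c_[u,v]
def proj(c,P):
    R=Rt.from_euler("xyz",c["attitude"]).as_matrix(); t=-R.T@c["position"]
    return cv2.projectPoints(np.array(P,float).reshape(-1,3),cv2.Rodrigues(R.T)[0],t,c["intrinsics"],c["D"])[0].reshape(-1,2)
def rect(xy):
    (cx,cy),(w,h),a=cv2.minAreaRect(xy.astype(np.float32)*1000); return np.round([cx,cy,w,h,a],1)
E
python3 - <<'E'
from h import *
s=arm.get_state(); print(s["t"],s["q"].round(3),s["eef_pos"].round(4),s["ee_rot"].round(3))
p,d,c=grab("wrist","pics/w1.png")
for q in ["driver_handle","stand","nut_driver"]:
    for m in finder.masks_of("wrist",q)[:3]:
        P,uv=cloud(c,d,m["mask"]); zt=np.percentile(P[:,2],90)
        T=P[P[:,2]>zt-.006]
        print(q,round(m["score"],2),"px",uv.mean(0).round(),"ztop",zt.round(4),"rect top mm",rect(T[:,:2]))
E
```

```text
2.6 [ 0.792  0.25  -0.142 -0.    -1.179 -2.357] [0.5419 0.2763 0.4047] [ 3.142  0.    -3.136]
driver_handle 0.82 px [380. 179.] ztop 0.1627 rect top mm [500.7 309.9  22.4  36.5  81.7]
driver_handle 0.62 px [276. 198.] ztop 0.038 rect top mm [546.3 242.7 138.9  31.7  33.1]
driver_handle 0.62 px [458. 213.] ztop 0.0339 rect top mm [527.4 417.4  36.9 112.3  32.6]
stand 0.66 px [385. 114.] ztop 0.1011 rect top mm [464.3 318.9  60.9 160.4  76.2]
stand 0.46 px [147.  15.] ztop 0.0154 rect top mm [376.6 123.5  47.   27.2  88. ]
nut_driver 0.84 px [413.  54.] ztop 0.1566 rect top mm [428.  327.4  27.3  26.8  62.5]
```

View pics/w1.png

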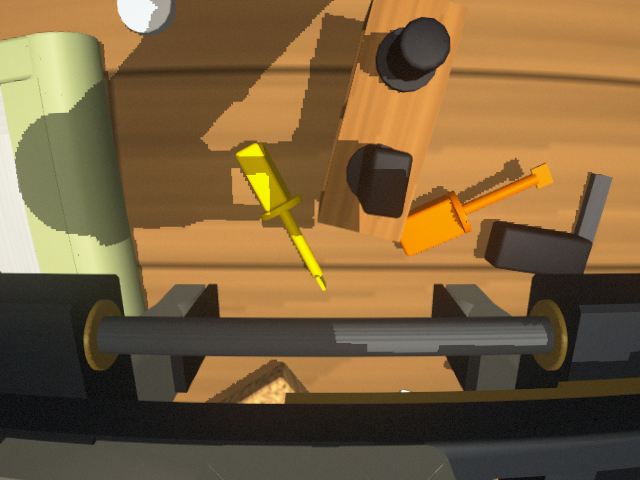

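Top-down view: the driver handle top is at (385,180), the nut driver at (420,45), and the yellow and orange look-alikes are near (265,180) and (435,225). The driver centre (500.7, 309.9) agrees with hole 2 worked out from the stand rectangle. I'll check the look-alikes' heights for clearance.

Run:
```python
from h import *
p,d,c=grab("wrist")
hsv=cv2.cvtColor(p,cv2.COLOR_RGB2HSV)
for n,(a,b) in {"yel":((26,200,120),(33,255,255)),"ora":((8,230,200),(18,255,255))}.items():
    m=cv2.inRange(hsv,a,b)>0; m[270:]=False
    P,uv=cloud(c,d,m)
    k=np.argsort(P[:,2]); print(n,len(P)); 
    for i in k[::max(1,len(k)//8)]: print(uv[i],P[i].round(3))
for uv in [(255,160),(280,205),(310,260),(430,230),(500,192),(543,175),(540,245),(597,200),(385,180),(372,210)]:
    print(uv,(c["position"]+rays(c,[uv])[0]*d[uv[1],uv[0]]).round(3))
```

```text
yel 1066
[302 238] [0.566 0.256 0.023]
[301 241] [0.568 0.255 0.026]
[315 261] [0.587 0.268 0.027]
[256 149] [0.488 0.219 0.036]
[250 178] [0.512 0.214 0.036]
[260 191] [0.522 0.222 0.037]
[255 181] [0.514 0.218 0.037]
[264 190] [0.521 0.225 0.038]
[266 208] [0.536 0.227 0.04 ]
ora 1501
[501 199] [0.533 0.442 0.001]
[408 240] [0.568 0.351 0.023]
[408 219] [0.548 0.35  0.024]
[426 227] [0.555 0.366 0.025]
[440 242] [0.568 0.379 0.027]
[497 194] [0.524 0.426 0.029]
[514 184] [0.515 0.439 0.032]
[456 201] [0.53  0.388 0.034]
[461 215] [0.541 0.392 0.04 ]
(255, 160) [0.497 0.218 0.035]
(280, 205) [0.534 0.238 0.037]
(310, 260) [0.586 0.263 0.027]
(430, 230) [0.557 0.369 0.027]
(500, 192) [0.522 0.428 0.03 ]
(543, 175) [0.506 0.464 0.033]
(540, 245) [0.569 0.471 0.03 ]
(597, 200) [0.531 0.535 0.008]
(385, 180) [0.498 0.308 0.162]
(372, 210) [0.515 0.302 0.162]
```

play_rows(targets=[[[0.041,0.034,0,8.6],[0.041,0.034,0,8.6],[0.041,0.034,0.05,8.6],[0.041,0.034,0.09,8.6],[0.041,0.034,0.109,8.6]]])

```text
t: 3.48
eef_pos: [0.5005, 0.3094, 0.2933]
ee_rot: [-3.139, -0.002, 2.998]
force: [-0.6, 0.9, 0.7]
width: 0.0878
```

play_rows(targets=[[[0,0,0,0],[0,0,0,0]]])

```text
t: 3.72
eef_pos: [0.5013, 0.3103, 0.2967]
ee_rot: [3.141, 0.001, 2.997]
force: [0.0, 0.4, 0.3]
width: 0.0876
```

Run:
```python
from h import *
s=arm.get_state(); print(s["t"],s["q"].round(3),s["eef_pos"].round(4),s["ee_rot"].round(3),s["force"].round(1))
for n in ["side","scene"]:
    p,d,c=grab(n)
    for m in finder.masks_of(n,"driver_handle")[:4]:
        P,uv=cloud(c,d,m["mask"]); print(n,round(m["score"],2),uv.mean(0).round(),np.median(P,0).round(3))
    print("exp",proj(c,[[.5007,.3099,.134]]).round())
    if n=="side": 
        cv2.imwrite("pics/s1.png",cv2.resize(p[60:300,340:640,::-1],None,fx=2,fy=2))
```

```text
3.725 [ 0.886  0.311 -0.324  0.    -0.934 -2.601] [0.5013 0.3103 0.2967] [3.141e+00 1.000e-03 2.997e+00] [0.  0.4 0.3]
side 0.82 [202. 204.] [0.491 0.303 0.116]
side 0.7 [241. 241.] [0.52  0.22  0.028]
exp [[202. 190.]]
scene 0.86 [376. 185.] [0.513 0.299 0.133]
scene 0.75 [361. 231.] [0.53  0.221 0.023]
scene 0.75 [404. 215.] [0.557 0.374 0.023]
exp [[377. 183.]]
```

View pics/s1.png

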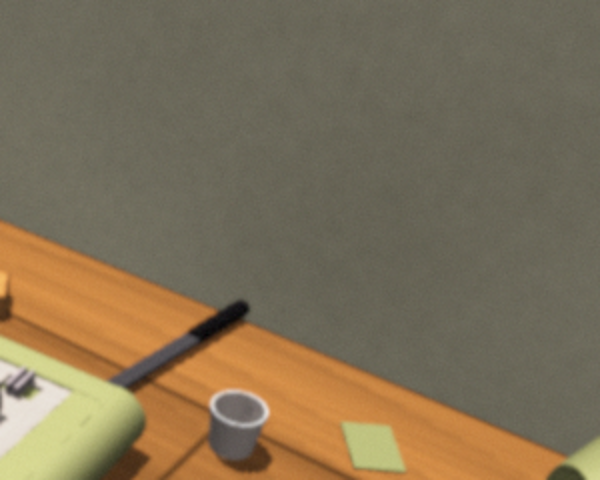

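play_rows(targets=[[[0,0,0,0],[0,0,0,0],[0,0,0,0],[0,0,0,0],[0,0,0,0]]], grip=255, newtons=45)

```text
t: 4.55
eef_pos: [0.5008, 0.3101, 0.2956]
ee_rot: [-3.142, -0.0, 2.996]
force: [-0.7, 0.1, 0.5]
width: 0.0425
```

play_rows(targets=[[[0,0,0,0],[0,0,0,0],[0,0,0,0]]])

```text
t: 4.92
eef_pos: [0.5007, 0.31, 0.2956]
ee_rot: [-3.141, -0.0, 2.996]
force: [-0.2, -0.5, 0.3]
width: 0.0217
```

play_rows(targets=[[[0,0,-0.03,0],[0,0,-0.08,0],[0,0,-0.125,0],[0,0,-0.125,0]]])

```text
t: 5.42
eef_pos: [0.5013, 0.3105, 0.4248]
ee_rot: [3.136, 0.004, 2.997]
force: [0.3, -0.3, -3.0]
width: 0.0217
```

play_rows(targets=[[[-0.027,-0.05,0,0],[-0.055,-0.1,0,-6],[-0.082,-0.15,0,-12],[-0.11,-0.2,0,-18],[-0.137,-0.248,0,-18]]])

```text
t: 6.05
eef_pos: [0.6005, 0.0431, 0.4194]
ee_rot: [3.141, -0.002, -2.971]
force: [0.9, 0.6, -1.6]
width: 0.0222
```

play_rows(targets=[[[0,0,0,0],[0,0,0,0]]])

```text
t: 6.3
eef_pos: [0.6002, 0.0446, 0.4194]
ee_rot: [3.141, -0.002, -2.974]
force: [-0.5, -0.1, -0.8]
width: 0.0217
```

Run:
```python
from h import *
s=arm.get_state(); print(s["t"],s["q"].round(3),s["eef_pos"].round(4),s["ee_rot"].round(3),s["force"].round(1),s["width"])
p,d,c=grab("wrist","pics/w2.png"); np.savez("w2.npz",d=d,**c)
print(proj(c,[[.464,-.02,.077],[.613,-.009,.077]]).round())
for q in ["slot_near","cover","cover_handle"]:
    for m in finder.masks_of("wrist",q)[:3]:
        P,uv=cloud(c,d,m["mask"]); zt=np.percentile(P[:,2],90)
        T=P[abs(P[:,2]-zt)<.006]
        print(q,round(m["score"],2),"px",uv.mean(0).round(),"ztop",zt.round(4),"rect top mm",rect(T[:,:2]))
```

```text
6.3 [ 3.980e-01  2.310e-01 -1.330e-01 -1.000e-03 -1.209e+00 -1.801e+00] [0.6002 0.0446 0.4194] [ 3.141e+00 -2.000e-03 -2.974e+00] [-0.5 -0.1 -0.8] 0.02173160874677814
[[268.  25.]
 [256. 226.]]
slot_near 0.89 px [267.  25.] ztop 0.0779 rect top mm [462.8 -21.4  34.1  14.4  17.5]
cover 0.8 px [264. 124.] ztop 0.0661 rect top mm [539.3 -15.8 200.1  93.2   4.7]
cover_handle 0.75 px [264. 124.] ztop 0.0661 rect top mm [539.  -15.4 199.9  92.3   4.5]
```

View pics/w2.png

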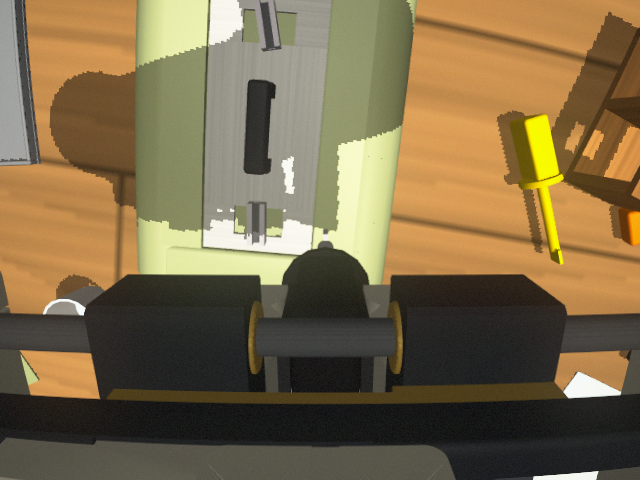

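Run:
```python
from h import *
c=dict(np.load("w2.npz")); d=c.pop("d"); img=cv2.imread("pics/w2.png")
P,uv=cloud(c,d,np.ones(d.shape,bool))
for n,g in {"near":(.4635,-.0215),"far":(.615,-.010)}.items():
    k=(np.hypot(P[:,0]-g[0],P[:,1]-g[1])<.025)&(P[:,2]>.072)&(P[:,2]<.084)
    print(n,k.sum(),np.median(P[k,2]).round(4),rect(P[k,:2]),uv[k].mean(0).round())
k=(P[:,2]>.06)&(P[:,2]<.068)&(abs(P[:,0]-.539)<.11)&(abs(P[:,1]+.016)<.06); print(np.median(P[k,2]))
k=(P[:,2]>.09)&(P[:,2]<.103)&(abs(P[:,0]-.539)<.05)&(abs(P[:,1]+.016)<.03); print("handle",rect(P[k,:2]),np.percentile(P[k,2],90))
T=[.6002,.0446,.4194-.2756]
print("tip exp",proj(c,[T]), "depth near tip"); 
k=(abs(uv[:,0]-326)<8)&(abs(uv[:,1]-240)<10)&(P[:,2]>.1); 
for i in np.nonzero(k)[0][::12]: print(uv[i],P[i].round(4))
a=cv2.resize(img[215:265,225:365],None,fx=5,fy=5); b=cv2.resize(img[0:60,225:365],None,fx=5,fy=5)
cv2.imwrite("pics/w2c.png",np.vstack([a,b]))
```

```text
near 607 0.0771 [462.8 -21.4  34.1  14.4  17.5] [267.  24.]
far 505 0.077 [612.2  -9.2  34.5  14.2   6.9] [256. 224.]
0.06453181981167666
handle [537.2 -15.5  66.3  16.3   4.8] 0.09893210166485686
tip exp [[324.93610181 243.08495889]] depth near tip
[323 231] [0.5912 0.0419 0.1497]
[325 233] [0.5913 0.0432 0.1539]
[327 235] [0.5914 0.0444 0.1578]
[324 238] [0.5934 0.0429 0.1583]
[326 240] [0.5945 0.0443 0.1578]
[323 242] [0.5954 0.0426 0.1603]
[325 243] [0.5953 0.0438 0.1623]
[324 244] [0.5953 0.0432 0.1648]
[322 245] [0.5959 0.0422 0.1655]
[319 246] [0.5971 0.0406 0.1645]
[331 246] [0.5958 0.0475 0.1649]
[328 247] [0.5949 0.0455 0.1712]
[325 248] [0.5804 0.0414 0.2272]
[323 249] [0.5808 0.0406 0.2278]
```

View pics/w2c.png

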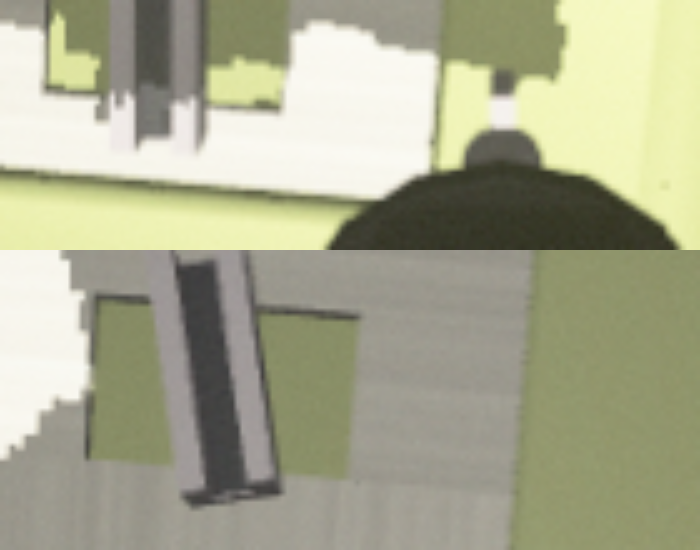

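play_rows(targets=[[[0.05,-0.015,0,-4],[0.1,-0.03,0,-7.9],[0.1465,-0.0422,0,-7.9],[0.1465,-0.0422,0.03,-7.9],[0.1465,-0.0422,0.06,-7.9]]])

```text
t: 7.12
eef_pos: [0.4624, -0.0208, 0.3611]
ee_rot: [3.141, 0.003, -2.833]
force: [0.2, -0.0, -1.4]
width: 0.0217
```

play_rows(targets=[[[0,0,0,0],[0,0,0,0],[0,0,0,0]]])

```text
t: 7.5
eef_pos: [0.4636, -0.021, 0.3619]
ee_rot: [-3.141, 0.002, -2.834]
force: [0.6, -0.3, -1.4]
width: 0.0219
```

```bash
cat > to.py <<'E'
import sys
from h import *
s=arm.get_state(); y=s["ee_rot"][2]; p=s["eef_pos"]
print("t",s["t"],"q6",s["q"][5].round(3),p.round(4),"yawdeg",np.degrees(y).round(2),"rp",s["ee_rot"][:2].round(4),"F",s["force"].round(1),"M",s["moment"].round(2),s["width"].round(4))
if len(sys.argv)>2:
    x,yy,z,w=map(float,sys.argv[1:5]); R=Rt.from_euler("xyz",s["ee_rot"]).as_matrix()
    print("shift",(R.T@(np.array([x,yy,z])-p)).round(4),"turn",round(-((w-np.degrees(y)+180)%360-180),2))
E
python3 to.py .4628 -.0214 .3456 -162.5
```

```text
Traceback (most recent call last):
  File "to.py", line 4, in <module>
    print("t",s["t"],"q6",s["q"][5].round(3),p.round(4),"yawdeg",np.degrees(y).round(2),"rp",s["ee_rot"][:2].round(4),"F",s["force"].round(1),"M",s["moment"].round(2),s["width"].round(4))
                                                                                                                                                                       ^^^^^^^^^^^^^^^^
AttributeError: 'float' object has no attribute 'round'
```

play_rows(targets=[[[0,0,0.005,0],[0,0,0.009,0],[0,0,0.012,0],[0,0,0.012,0]]])

```text
t: 8.0
eef_pos: [0.463, -0.0214, 0.3483]
ee_rot: [-3.142, -0.001, -2.835]
force: [0.7, -0.6, -1.7]
width: 0.0218
```

```bash
sed -i 's/s\["width"\].round(4)/round(s["width"],4)/' to.py; python3 to.py .4628 -.0214 .3456 -162.5
```

```text
t 8.0 q6 -1.644 [ 0.463  -0.0214  0.3483] yawdeg -162.42 rp [-3.1415e+00 -7.0000e-04] F [ 0.7 -0.6 -1.7] M [ 0.01 -0.09 -0.02] 0.0218
shift [0.0002 0.0001 0.0027] turn 0.08
```

play_rows(targets=[[[0,0,0.002,0],[0,0,0.002,-8],[0,0,0.002,-18],[0,0,0.002,-28],[0,0,0.002,-38]]])

```text
t: 8.62
eef_pos: [0.4629, -0.0212, 0.3465]
ee_rot: [3.141, 0.0, -2.166]
force: [-2.2, 2.3, -0.7]
width: 0.0216
```

play_rows(targets=[[[0,0,0,-10],[0,0,0,-20],[0,0,0,-30],[0,0,0,-38],[0,0,0,-38]]])

```text
t: 9.25
eef_pos: [0.4626, -0.0212, 0.3464]
ee_rot: [3.14, 0.001, -1.51]
force: [-3.6, 3.0, -0.3]
width: 0.0218
```

```bash
python3 to.py .4628 -.0214 .3456 -85.3
```

```text
t 9.25 q6 -0.319 [ 0.4626 -0.0212  0.3464] yawdeg -86.5 rp [3.1403e+00 5.0000e-04] F [-3.6  3.  -0.3] M [ 1.24  1.65 -0.03] 0.0218
shift [ 0.0002 -0.0002  0.0008] turn -1.2
```

play_rows(targets=[[[0,0,0,-3],[0,0,0,-5],[0,0,0,-5]]])

```text
t: 9.62
eef_pos: [0.4626, -0.0213, 0.3464]
ee_rot: [3.14, 0.001, -1.425]
force: [-4.7, 3.2, 1.0]
width: 0.022
```

```bash
python3 to.py
```

```text
t 9.625 q6 -0.234 [ 0.4626 -0.0213  0.3464] yawdeg -81.64 rp [3.1402e+00 6.0000e-04] F [-4.7  3.2  1. ] M [ 1.38  1.86 -0.05] 0.022
```

play_rows(targets=[[[0,0,0,-2],[0,0,0,-3],[0,0,0,-3]]])

```text
t: 10.0
eef_pos: [0.4626, -0.0213, 0.3464]
ee_rot: [3.14, 0.001, -1.373]
force: [-4.7, 2.5, 1.2]
width: 0.0218
```

```bash
python3 to.py
```

```text
t 10.0 q6 -0.182 [ 0.4626 -0.0213  0.3464] yawdeg -78.65 rp [3.1401e+00 6.0000e-04] F [-4.7  2.5  1.2] M [ 1.48  1.93 -0.06] 0.0218
```

play_rows(targets=[[[0,0,0,-2],[0,0,0,-3],[0,0,0,-3]]])

```text
t: 10.38
eef_pos: [0.4626, -0.0213, 0.3464]
ee_rot: [3.14, 0.001, -1.32]
force: [-5.0, 2.6, 1.9]
width: 0.022
```

```bash
python3 to.py
```

```text
t 10.375 q6 -0.13 [ 0.4626 -0.0213  0.3464] yawdeg -75.65 rp [3.1402e+00 7.0000e-04] F [-5.   2.6  1.9] M [ 1.39  1.93 -0.1 ] 0.022
```

play_rows(targets=[[[0,0,0,-2],[0,0,0,-3],[0,0,0,-3]]])

```text
t: 10.75
eef_pos: [0.4625, -0.0213, 0.3464]
ee_rot: [3.14, 0.001, -1.268]
force: [-3.4, 3.9, 1.2]
width: 0.0219
```

```bash
python3 - <<'E'
from h import *
grab("wrist","pics/w3.png")
E
python3 to.py
```

```text
t 10.8 q6 -0.078 [ 0.4625 -0.0213  0.3464] yawdeg -72.66 rp [3.14e+00 8.00e-04] F [-4.9  2.9  2.4] M [ 1.41  1.94 -0.07] 0.0218
```

View pics/w3.png

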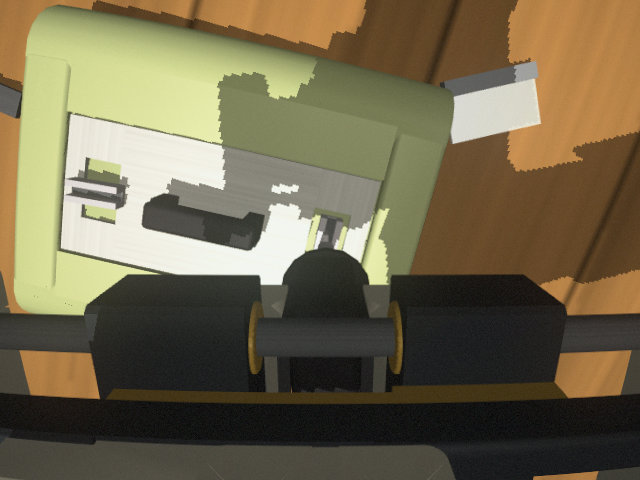

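Run:
```python
from h import *
p,d,c=grab("wrist")
cv2.imwrite("pics/w3c.png",cv2.resize(p[190:265,285:385,::-1],None,fx=7,fy=7,interpolation=cv2.INTER_CUBIC))
# project expected: hole edges & head outline if at 94.67deg, centre .4628,-.0214
for a in [90,94.67,99]:
    r=np.radians(a);u=np.array([np.cos(r),np.sin(r)]);v=np.array([-u[1],u[0]])
    Q=[[*(np.array([.4628,-.0214])+s*u*.017+t*v*.007),.077] for s,t in((-1,-1),(-1,1),(0,-1),(0,1))]
    print(a,((proj(c,Q)-[285,190])*7).round().tolist())
```

```text
90 [[264.0, 186.0], [417.0, 233.0], [207.0, 366.0], [358.0, 411.0]]
94.67 [[247.0, 188.0], [404.0, 222.0], [206.0, 372.0], [360.0, 405.0]]
99 [[232.0, 191.0], [391.0, 214.0], [205.0, 378.0], [361.0, 400.0]]
```

View pics/w3c.png

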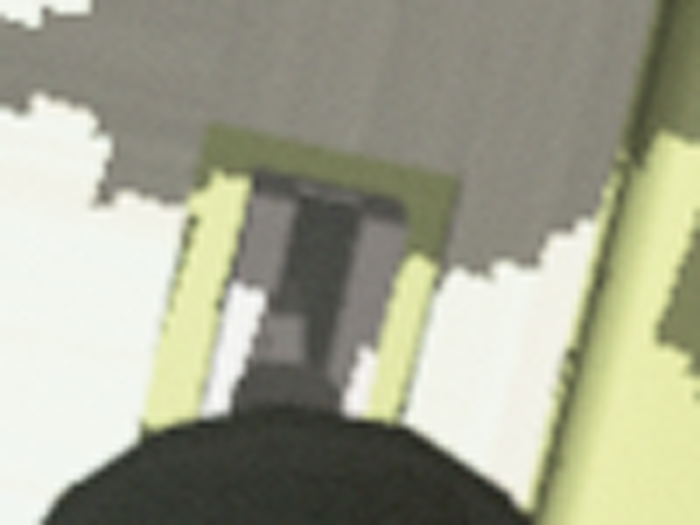

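The near head's corners match the outline projected for its stop (94.7°), so it is fully turned. Now I'll back off, lift, turn back towards the far slot and check whether the blade slipped in the grip.

play_rows(targets=[[[0,0,0,5],[0,0,0,5],[0,0,-0.02,5],[0,0,-0.05,5],[0,0,-0.065,5]]])

```text
t: 11.48
eef_pos: [0.4637, -0.0214, 0.4133]
ee_rot: [-3.139, -0.0, -1.351]
force: [0.9, -0.7, -2.2]
width: 0.0216
```

play_rows(targets=[[[0,0,0,10],[0,0,0,20],[0,0,0,30],[0,0,0,40],[0,0,0,50]]])

```text
t: 12.1
eef_pos: [0.4632, -0.0214, 0.4113]
ee_rot: [-3.142, -0.0, -2.23]
force: [0.4, 0.1, -1.0]
width: 0.0219
```

play_rows(targets=[[[0,0,0,10],[0,0,0,20],[0,0,0,30],[0,0,0,40],[0,0,0,45.5]]])

```text
t: 12.72
eef_pos: [0.4632, -0.0214, 0.4113]
ee_rot: [-3.142, 0.0, -3.022]
force: [0.3, -0.3, -2.0]
width: 0.0213
```

```bash
python3 to.py .6122 -.0092 .3619 -173.1; python3 to.py .60 -.06 .419 -173.1
```

```text
t 12.725 q6 -1.832 [ 0.4632 -0.0214  0.4113] yawdeg -173.16 rp [-3.1415  0.    ] F [ 0.3 -0.3 -2. ] M [-0.02 -0.1  -0.01] 0.0213
shift [-0.1494 -0.0056  0.0494] turn -0.06
t 12.725 q6 -1.832 [ 0.4632 -0.0214  0.4113] yawdeg -173.16 rp [-3.1415  0.    ] F [ 0.3 -0.3 -2. ] M [-0.02 -0.1  -0.01] 0.0213
shift [-0.1312 -0.0546 -0.0077] turn -0.06
```

play_rows(targets=[[[-0.05,-0.002,0,0],[-0.1,-0.004,0,0],[-0.149,-0.0056,0,0],[-0.149,-0.0056,0,0],[-0.149,-0.0056,0,0]]])

```text
t: 13.35
eef_pos: [0.6117, -0.0086, 0.4106]
ee_rot: [-3.141, -0.002, -3.018]
force: [-0.6, -0.1, -1.8]
width: 0.022
```

```bash
python3 to.py .6122 -.0092 .3619 -173.1
python3 - <<'E'
from h import *
p,d,c=grab("wrist"); x0,y0=275,185
s=arm.get_state(); T=s["eef_pos"]; y=s["ee_rot"][2]
for sl in (0,3,6):
    a=y+np.radians(-sl)
    u=np.array([np.cos(a),np.sin(a)]);v=np.array([-u[1],u[0]])
    Q=[[*(T[:2]+u*.009+k*v*.0015),T[2]-.2756+h] for k in(-1,1) for h in (0,.014)]
    print("slip",sl,((proj(c,Q)-[x0,y0])*7).round().tolist())
cv2.imwrite("pics/w4c.png",cv2.resize(p[y0:265,x0:375,::-1],None,fx=7,fy=7,interpolation=cv2.INTER_CUBIC))
E
```

```text
t 13.35 q6 -1.752 [ 0.6117 -0.0086  0.4106] yawdeg -172.93 rp [-3.1414e+00 -1.7000e-03] F [-0.6 -0.1 -1.8] M [-0.05 -0.09 -0.08] 0.022
shift [-0.0005 -0.0006  0.0487] turn 0.17
slip 0 [[367.0, 307.0], [368.0, 344.0], [333.0, 307.0], [332.0, 344.0]]
slip 3 [[372.0, 308.0], [373.0, 345.0], [339.0, 307.0], [338.0, 344.0]]
slip 6 [[377.0, 309.0], [378.0, 347.0], [344.0, 306.0], [343.0, 343.0]]
```

View pics/w4c.png

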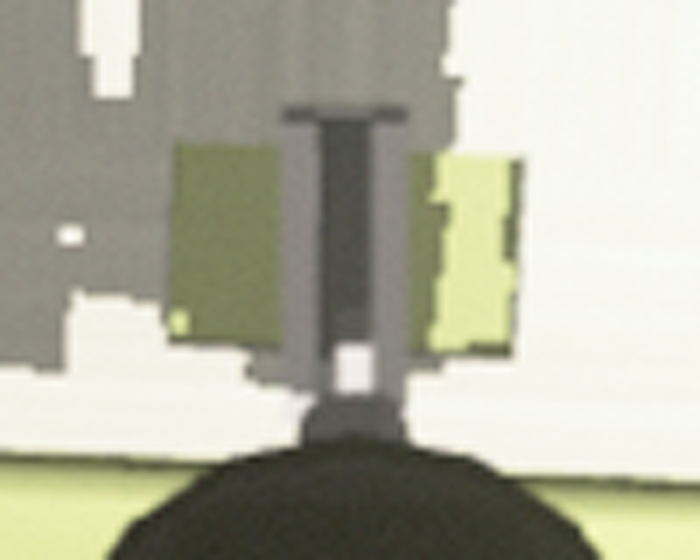

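The blade's near edge (col ~355 in the crop) sits about 1 mm right of the slot centre line (col ~345) and is nearly parallel to it, so slip is only about 2°. I'll correct that and insert.

play_rows(targets=[[[-0.0005,-0.0007,0.02,-1.3],[-0.0005,-0.0007,0.04,-1.3],[-0.0005,-0.0007,0.0515,-1.3],[-0.0005,-0.0007,0.0575,-1.3],[-0.0005,-0.0007,0.0615,-1.3]]])

```text
t: 14.02
eef_pos: [0.6122, -0.0092, 0.3506]
ee_rot: [-3.142, 0.001, -2.995]
force: [0.3, 0.5, -0.8]
width: 0.0219
```

play_rows(targets=[[[0,0,0,0],[0,0,0,0]]])

```text
t: 14.28
eef_pos: [0.6124, -0.0092, 0.3506]
ee_rot: [-3.142, 0.001, -2.995]
force: [-0.4, -0.5, -1.5]
width: 0.022
```

```bash
python3 to.py .6122 -.0092 .3462 -173.1
```

```text
t 14.275 q6 -1.728 [ 0.6124 -0.0092  0.3506] yawdeg -171.62 rp [-3.1416e+00  7.0000e-04] F [-0.4 -0.5 -1.5] M [-0.06 -0.1   0.  ] 0.022
shift [ 0.0002 -0.      0.0044] turn 1.48
```

play_rows(targets=[[[0,0,0.003,0],[0,0,0.0042,-5],[0,0,0.0042,-15],[0,0,0.0042,-25],[0,0,0.0042,-35]]])

```text
t: 14.9
eef_pos: [0.6122, -0.0092, 0.3457]
ee_rot: [3.141, -0.0, -2.379]
force: [-0.4, 0.6, -1.8]
width: 0.0218
```

play_rows(targets=[[[0,0,0,-10],[0,0,0,-20],[0,0,0,-30],[0,0,0,-40],[0,0,0,-50]]])

```text
t: 15.52
eef_pos: [0.6119, -0.0091, 0.3456]
ee_rot: [3.14, 0.0, -1.506]
force: [-1.5, 1.8, -1.0]
width: 0.0217
```

```bash
python3 to.py
```

```text
t 15.525 q6 -0.239 [ 0.6119 -0.0091  0.3456] yawdeg -86.31 rp [3.1403e+00 2.0000e-04] F [-1.5  1.8 -1. ] M [ 0.36  0.82 -0.06] 0.0217
```

play_rows(targets=[[[0,0,0,-6],[0,0,0,-11],[0,0,0,-13],[0,0,0,-13]]])

```text
t: 16.02
eef_pos: [0.6118, -0.0092, 0.3456]
ee_rot: [3.14, 0.0, -1.286]
force: [-2.8, 1.4, -0.8]
width: 0.0217
```

```bash
python3 to.py
python3 - <<'E'
from h import *
p,d,c=grab("wrist"); x0,y0=275,185
for a in [90,94.67,99]:
    r=np.radians(a);u=np.array([np.cos(r),np.sin(r)]);v=np.array([-u[1],u[0]])
    Q=[[*(np.array([.6122,-.0092])+s*u*.017+t*v*.007),.077] for s,t in((-1,-1),(-1,1),(0,-1),(0,1))]
    print(a,((proj(c,Q)-[x0,y0])*7).round().tolist())
cv2.imwrite("pics/w5c.png",cv2.resize(p[y0:265,x0:375,::-1],None,fx=7,fy=7,interpolation=cv2.INTER_CUBIC))
E
```

```text
t 16.025 q6 -0.019 [ 0.6118 -0.0092  0.3456] yawdeg -73.69 rp [3.1403e+00 4.0000e-04] F [-2.8  1.4 -0.8] M [ 0.39  1.38 -0.02] 0.0217
90 [[330.0, 225.0], [485.0, 269.0], [277.0, 407.0], [429.0, 449.0]]
94.67 [[313.0, 228.0], [471.0, 259.0], [275.0, 413.0], [430.0, 443.0]]
99 [[298.0, 231.0], [457.0, 251.0], [274.0, 418.0], [431.0, 438.0]]
```

View pics/w5c.png

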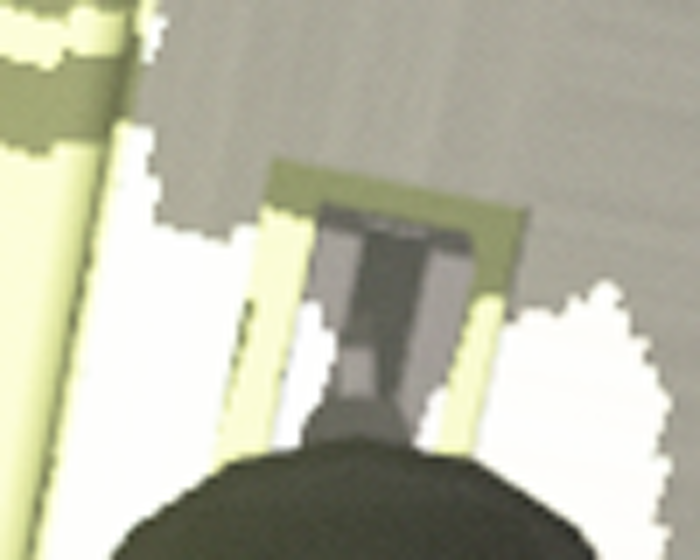

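Both heads now match the stop outline. Next I'll back off, lift and return to the stand.

play_rows(targets=[[[0,0,0,5],[0,0,0,5],[0,0,-0.02,5],[0,0,-0.05,5],[0,0,-0.08,5]]])

```text
t: 16.7
eef_pos: [0.6127, -0.0093, 0.4271]
ee_rot: [-3.14, -0.0, -1.371]
force: [-0.3, -0.1, -1.9]
width: 0.0215
```

play_rows(targets=[[[0,0,0,10],[0,0,0,20],[0,0,0,30],[0,0,0,40],[0,0,0,50]]])

```text
t: 17.32
eef_pos: [0.6127, -0.0092, 0.4264]
ee_rot: [-3.14, 0.001, -2.249]
force: [-0.3, -0.2, -2.0]
width: 0.0218
```

play_rows(targets=[[[0,0,0,10],[0,0,0,20],[0,0,0,30],[0,0,0,40],[0,0,0,50]]])

```text
t: 17.95
eef_pos: [0.6127, -0.0093, 0.4264]
ee_rot: [-3.141, 0.002, -3.122]
force: [-0.2, -0.1, -1.5]
width: 0.0218
```

```bash
python3 to.py .5007 .31 .425 -188.3
```

```text
t 17.95 q6 -1.855 [ 0.6127 -0.0093  0.4264] yawdeg -178.86 rp [-3.1414e+00  1.7000e-03] F [-0.2 -0.1 -1.5] M [-0.08 -0.08 -0.01] 0.0218
shift [0.1056 0.3214 0.0011] turn 9.44
```

play_rows(targets=[[[0.02,0.06,0,2],[0.04,0.12,0,4],[0.06,0.18,0,6],[0.08,0.24,0,8],[0.098,0.298,0,9.4]]])

```text
t: 18.58
eef_pos: [0.5069, 0.2871, 0.4268]
ee_rot: [3.14, 0.002, 3.002]
force: [1.3, 1.4, -1.7]
width: 0.0217
```

play_rows(targets=[[[0,0,0,0],[0,0,0,0]]])

```text
t: 18.82
eef_pos: [0.5075, 0.2857, 0.4261]
ee_rot: [3.141, 0.001, 3.004]
force: [0.3, 0.1, -1.7]
width: 0.0217
```

```bash
python3 to.py .5007 .31 .425 -188.3
```

```text
t 18.825 q6 -2.557 [0.5075 0.2857 0.4261] yawdeg 172.11 rp [3.1413e+00 7.0000e-04] F [ 0.3  0.1 -1.7] M [-0.08 -0.17 -0.02] 0.0217
shift [0.0101 0.0232 0.0011] turn 0.41
```

play_rows(targets=[[[0.0101,0.0232,0,0.4],[0.0101,0.0232,0,0.4],[0.0101,0.0232,0.03,0.4],[0.0101,0.0232,0.05,0.4],[0.0101,0.0232,0.08,0.4]]])

```text
t: 19.45
eef_pos: [0.5017, 0.3083, 0.3462]
ee_rot: [3.14, 0.001, 2.994]
force: [0.9, 0.1, -2.5]
width: 0.0216
```

play_rows(targets=[[[0,0,0.03,0],[0,0,0.043,0],[0,0,0.048,0],[0,0,0.048,0]]])

```text
t: 19.95
eef_pos: [0.5012, 0.3095, 0.2986]
ee_rot: [3.141, 0.001, 2.994]
force: [0.0, 0.1, -1.0]
width: 0.0218
```

```bash
python3 to.py .5007 .31 .2956 -188.3
```

```text
t 19.95 q6 -2.603 [0.5012 0.3095 0.2986] yawdeg 171.57 rp [3.141e+00 7.000e-04] F [ 0.   0.1 -1. ] M [-0.07 -0.13  0.04] 0.0218
shift [0.0005 0.0004 0.003 ] turn -0.13
```

play_rows(targets=[[[0,0,0.002,0],[0,0,0.0032,0],[0,0,0.0032,0]]])

```text
t: 20.32
eef_pos: [0.5008, 0.3098, 0.2956]
ee_rot: [3.141, 0.001, 2.995]
force: [-0.9, -0.5, 4.1]
width: 0.0213
```

play_rows(targets=[[[0,0,0,0],[0,0,0,0],[0,0,0,0],[0,0,0,0]]], grip=0)

```text
t: 20.82
eef_pos: [0.5007, 0.3096, 0.2946]
ee_rot: [-3.141, -0.0, 2.995]
force: [0.2, 1.5, 0.7]
width: 0.0565
```

play_rows(targets=[[[0,0,0,0],[0,0,0,0],[0,0,0,0],[0,0,-0.02,0],[0,0,-0.07,0]]])

```text
t: 21.45
eef_pos: [0.5002, 0.3092, 0.3632]
ee_rot: [-3.137, -0.003, 2.994]
force: [0.3, 0.1, 0.6]
width: 0.0877
```

play_rows(targets=[[[-0.03,-0.03,-0.05,0],[-0.03,-0.04,-0.05,0],[-0.03,-0.04,-0.05,0]]])

```text
t: 21.82
eef_pos: [0.5243, 0.2648, 0.4147]
ee_rot: [3.141, -0.0, 2.993]
force: [-0.8, 0.2, -0.4]
width: 0.0879
```

```bash
python3 - <<'E'
from h import *
p,d,c=grab("wrist","pics/w6.png")
for q in ["driver_handle","stand","nut_driver"]:
    for m in finder.masks_of("wrist",q)[:1]:
        P,uv=cloud(c,d,m["mask"]); zt=np.percentile(P[:,2],90)
        T=P[P[:,2]>zt-.006]
        print(q,round(m["score"],2),"px",uv.mean(0).round(),"ztop",zt.round(4),"rect top mm",rect(T[:,:2]))
E
python3 to.py .5372 -.0155 .42 -175.3
```

```text
driver_handle 0.91 px [467. 209.] ztop 0.0338 rect top mm [535.6 405.1  49.5 138.8  13.1]
stand 0.62 px [384. 122.] ztop 0.1011 rect top mm [464.1 318.9  60.8 161.4  76.1]
nut_driver 0.92 px [401.  73.] ztop 0.1566 rect top mm [428.  327.2  27.   26.7  67.8]
t 22.025 q6 -2.519 [0.5242 0.2661 0.4135] yawdeg 171.61 rp [-3.1401e+00 -1.3000e-03] F [-0.4  0.5  0.1] M [-0.06 -0.13  0.03] 0.0878
shift [-0.0539 -0.2767 -0.0061] turn -13.09
```

Run:
```python
from h import *
p,d,c=grab("wrist"); P,uv=cloud(c,d,np.ones(d.shape,bool))
k=(P[:,2]>.14)&(P[:,2]<.18)&(np.hypot(P[:,0]-.5007,P[:,1]-.31)<.04)
print("driver top",np.median(P[k,2]),rect(P[k,:2]),k.sum())
for n in ["side","scene"]:
    p,d,c=grab(n)
    for m in finder.masks_of(n,"tray")[:1]:
        P,uv=cloud(c,d,m["mask"]&(cv2.erode(m["mask"].astype(np.uint8),np.ones((3,3)))>0))
        print(n,round(m["score"],2),uv.min(0),uv.max(0),np.percentile(P[:,2],[5,50,95]).round(4))
        for lo,hi in((.0,.008),(.012,.022),(-.01,.03)):
            T=P[(P[:,2]>lo)&(P[:,2]<hi)]; print(lo,hi,len(T),rect(T[:,:2]) if len(T)>5 else None)
```

```text
driver top 0.16174115539832293 [501.2 309.9  22.5  36.7  81.7] 2717
side 0.73 [384 335] [526 479] [0.0035 0.0055 0.0155]
0.0 0.008 11754 [ 490.5 -331.1  249.3  133.6    9.3]
0.012 0.022 958 [ 490.3 -331.6  250.2  137.7    9.6]
-0.01 0.03 13081 [ 490.2 -331.4  250.3  137.7    9.7]
scene 0.6 [130 273] [229 351] [-0.0015  0.0025  0.0126]
0.0 0.008 2858 [ 494.6 -331.7  253.2  139.8    9.4]
0.012 0.022 231 [ 497.6 -334.3  250.9  138.4    9.3]
-0.01 0.03 3880 [ 494.9 -332.9  256.6  142.2    9.4]
```

play_rows(targets=[[[-0.01,-0.055,0,-3],[-0.02,-0.11,0,-6],[-0.032,-0.165,0,-9],[-0.043,-0.22,0,-13.1],[-0.0539,-0.2767,0,-13.1]]])

```text
t: 22.9
eef_pos: [0.5372, -0.0175, 0.4149]
ee_rot: [3.142, 0.001, -3.058]
force: [1.2, -0.1, 0.5]
width: 0.0877
```

play_rows(targets=[[[0,0,0,0],[0,0,0,0]]])

```text
t: 23.15
eef_pos: [0.5374, -0.0161, 0.4147]
ee_rot: [3.141, 0.0, -3.061]
force: [-0.0, 0.4, -0.6]
width: 0.0877
```

```bash
python3 to.py .5373 -.0154 .252 -175.3
```

```text
t 23.15 q6 -1.825 [ 0.5374 -0.0161  0.4147] yawdeg -175.38 rp [3.1415e+00 1.0000e-04] F [-0.   0.4 -0.6] M [-0.03 -0.13  0.  ] 0.0877
shift [0.     0.0007 0.1627] turn -0.08
```

play_rows(targets=[[[0,0.0007,0.05,0],[0,0.0007,0.1,0],[0,0.0007,0.14,0],[0,0.0007,0.158,0],[0,0.0007,0.162,0]]])

```text
t: 23.78
eef_pos: [0.5371, -0.014, 0.2515]
ee_rot: [-3.141, -0.003, -3.058]
force: [-0.6, -0.1, 1.3]
width: 0.0878
```

play_rows(targets=[[[0,0,0,0],[0,0,0,0],[0,0,0,0],[0,0,0,0],[0,0,0,0]]], grip=255, newtons=40)

```text
t: 24.4
eef_pos: [0.5373, -0.0153, 0.253]
ee_rot: [3.141, 0.0, -3.06]
force: [0.5, 0.6, 0.0]
width: 0.0433
```

play_rows(targets=[[[0,0,0,0],[0,0,0,0],[0,0,0,0]]])

```text
t: 24.78
eef_pos: [0.5373, -0.0153, 0.2527]
ee_rot: [-3.142, -0.0, -3.06]
force: [0.0, 0.1, 0.2]
width: 0.0158
```

```bash
python3 to.py
```

```text
t 24.775 q6 -1.826 [ 0.5373 -0.0153  0.2527] yawdeg -175.32 rp [-3.1416e+00 -1.0000e-04] F [0.  0.1 0.2] M [-0.14 -0.14 -0.04] 0.0158
```

Gripped at 15.8 mm. Lift slowly first.

play_rows(targets=[[[0,0,-0.004,0],[0,0,-0.01,0],[0,0,-0.016,0],[0,0,-0.024,0],[0,0,-0.035,0]]])

```text
t: 25.4
eef_pos: [0.5372, -0.0153, 0.2884]
ee_rot: [-3.142, -0.0, -3.06]
force: [-0.1, -0.5, -0.8]
width: 0.0156
```

```bash
python3 to.py
```

```text
t 25.4 q6 -1.826 [ 0.5372 -0.0153  0.2884] yawdeg -175.33 rp [-3.1415e+00 -2.0000e-04] F [-0.1 -0.5 -0.8] M [ 0.   -0.14 -0.07] 0.0156
```

play_rows(targets=[[[0,0,-0.03,0],[0,0,-0.06,0],[0,0,-0.08,0],[0,0,-0.08,0]]])

```text
t: 25.9
eef_pos: [0.5376, -0.0152, 0.3698]
ee_rot: [3.141, 0.004, -3.06]
force: [-0.2, -0.1, -2.2]
width: 0.0154
```

```bash
python3 - <<'E'
from h import *
for n in ["side","scene"]:
    p,d,c=grab(n,f"pics/{n}7.png")
E
python3 to.py .492 -.332 .37 -170.5
```

```text
t 26.0 q6 -1.826 [ 0.5369 -0.0153  0.3674] yawdeg -175.33 rp [ 3.1412e+00 -2.0000e-04] F [ 0.2  0.4 -2.3] M [-0.06 -0.04 -0.02] 0.0155
shift [ 0.0705 -0.312  -0.0027] turn -4.83
```

View pics/side7.png

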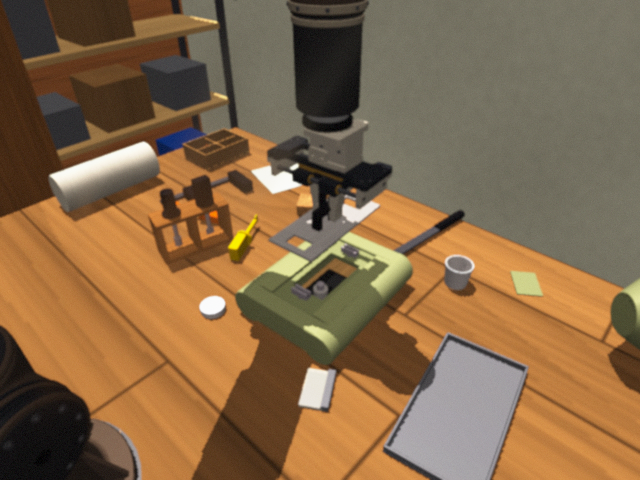

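play_rows(targets=[[[0.006,-0.03,0,0],[0.018,-0.08,0,-1],[0.03,-0.13,0,-2],[0.042,-0.18,0,-3],[0.054,-0.23,0,-4]]])

```text
t: 26.62
eef_pos: [0.5015, -0.2504, 0.3664]
ee_rot: [3.141, -0.002, -2.989]
force: [1.2, -0.3, -1.4]
width: 0.0155
```

play_rows(targets=[[[0.01,-0.04,0,-0.8],[0.015,-0.068,0,-0.8],[0.0165,-0.082,0,-0.8],[0.0165,-0.082,0,-0.8],[0.0165,-0.082,0,-0.8]]])

```text
t: 27.25
eef_pos: [0.4983, -0.3317, 0.3673]
ee_rot: [3.141, -0.001, -2.976]
force: [-0.3, 0.1, -2.1]
width: 0.0153
```

```bash
python3 - <<'E'
from h import *
p,d,c=grab("wrist"); P,uv=cloud(c,d,np.ones(d.shape,bool))
# cover panel plane tilt
s=arm.get_state(); T=s["eef_pos"]
k=(abs(P[:,2]-(T[2]-.19))<.02)&(np.hypot(P[:,0]-T[0],P[:,1]-T[1])<.13); Q=P[k]
for _ in range(3):
    A=np.c_[Q[:,:2]-T[:2],np.ones(len(Q))]; f=np.linalg.lstsq(A,Q[:,2],rcond=None)[0]; r=Q[:,2]-A@f; Q=Q[abs(r)<.004]
print("tilt",f[:2].round(3),"h below tcp",(T[2]-f[2]).round(4),len(Q),rect(Q[:,:2]))
E
python3 to.py .492 -.332 .1967 -170.5
```

```text
tilt [-0.001 -0.   ] h below tcp 0.1889 42737 [ 473.4 -335.5  150.    90.9    9.6]
t 27.3 q6 -1.143 [ 0.4984 -0.3316  0.3675] yawdeg -170.47 rp [ 3.1412e+00 -4.0000e-04] F [ 0.4  0.4 -1.9] M [-0.03 -0.08 -0.  ] 0.0157
shift [0.0063 0.0006 0.1708] turn 0.03
```

play_rows(targets=[[[0.006,0,0.04,0],[0.006,0,0.085,0],[0.006,0,0.12,0],[0.006,0,0.145,0],[0.006,0,0.155,0]]])

```text
t: 27.92
eef_pos: [0.4922, -0.3325, 0.2115]
ee_rot: [3.141, -0.002, -2.975]
force: [-0.6, -0.1, -1.8]
width: 0.0157
```

play_rows(targets=[[[0,0,0.005,0],[0,0,0.009,0],[0,0,0.012,0],[0,0,0.013,0],[0,0,0.013,0]]])

```text
t: 28.55
eef_pos: [0.4924, -0.3335, 0.2]
ee_rot: [-3.141, 0.0, -2.976]
force: [0.5, 0.0, -1.4]
width: 0.0157
```

```bash
python3 to.py .492 -.332 .1967 -170.5
```

```text
t 28.55 q6 -1.138 [ 0.4924 -0.3335  0.2   ] yawdeg -170.53 rp [-3.1414e+00  4.0000e-04] F [ 0.5  0.  -1.4] M [-0.01 -0.1   0.06] 0.0157
shift [0.0002 0.0016 0.0033] turn -0.03
```

play_rows(targets=[[[0,0,0.0015,0],[0,0,0.003,0],[0,0,0.0035,0],[0,0,0.0035,0]]])

```text
t: 29.05
eef_pos: [0.4924, -0.3334, 0.1967]
ee_rot: [-3.141, 0.0, -2.976]
force: [-2.3, 1.9, 5.2]
width: 0.0157
```

```bash
python3 to.py
```

```text
t 29.05 q6 -1.139 [ 0.4924 -0.3334  0.1967] yawdeg -170.51 rp [-3.1414e+00  1.0000e-04] F [-2.3  1.9  5.2] M [0.57 0.58 0.03] 0.0157
```

play_rows(targets=[[[0,0,0,0],[0,0,0,0],[0,0,0,0],[0,0,0,0],[0,0,0,0]]], grip=0)

```text
t: 29.68
eef_pos: [0.4924, -0.3335, 0.1962]
ee_rot: [3.142, -0.0, -2.976]
force: [-0.3, 0.2, -0.9]
width: 0.0603
```

play_rows(targets=[[[0,0,0,0],[0,0,0,0],[0,0,-0.03,0],[0,0,-0.08,0],[0,0,-0.14,0]]])

```text
t: 30.3
eef_pos: [0.492, -0.3333, 0.3369]
ee_rot: [3.141, -0.002, -2.976]
force: [0.7, -0.1, -0.6]
width: 0.0878
```

play_rows(targets=[[[-0.05,0,-0.06,0],[-0.09,0,-0.1,0],[-0.09,0,-0.1,0]]])

```text
t: 30.68
eef_pos: [0.5835, -0.3183, 0.4397]
ee_rot: [-3.139, 0.005, -2.975]
force: [-1.4, -0.2, -0.8]
width: 0.0873
```

```bash
python3 - <<'E'
from h import *
p,d,c=grab("wrist","pics/w8.png"); P,uv=cloud(c,d,np.ones(d.shape,bool))
B=(abs(P[:,0]-.492)<.14)&(abs(P[:,1]+.332)<.09)
for n,lo,hi in(("panel",.0065,.0105),("handle",.036,.05),("rim",.0135,.019)):
    k=B&(P[:,2]>lo)&(P[:,2]<hi); print(n,k.sum(),np.median(P[k,2]).round(4),rect(P[k,:2]))
for n in["side","scene"]:
    p,d,c=grab(n,f"pics/{n}8.png")
    for q in("driver_handle","nut_driver","mixing_cup","jar_lid","sanding_block","squeegee"):
        print(n,q,[(np.round(x["xyz"],3).tolist(),round(x["score"],2)) for x in finder.find_in(n,q)[:3]])
E
python3 to.py
```

```text
panel 16179 0.0082 [ 506.6 -328.5  215.1  133.3    9.5]
handle 1383 0.0419 [ 492.1 -333.6   65.5   15.1    9.6]
rim 2708 0.0158 [ 509.2 -327.9  217.3  140.6    9.5]
side driver_handle [([0.497, 0.303, 0.129], 0.74), ([0.513, 0.219, 0.025], 0.58), ([0.544, 0.36, 0.019], 0.45)]
side nut_driver [([0.427, 0.323, 0.118], 0.72)]
side mixing_cup [([0.735, -0.184, 0.036], 0.71), ([0.5, 0.302, 0.13], 0.54)]
side jar_lid [([0.609, -0.012, 0.072], 0.65), ([0.362, 0.118, 0.015], 0.57)]
side sanding_block [([0.75, 0.196, 0.035], 0.67)]
side squeegee [([0.368, -0.15, 0.004], 0.83), ([0.456, 0.302, 0.042], 0.6)]
scene driver_handle [([0.507, 0.299, 0.133], 0.81), ([0.555, 0.375, 0.029], 0.59), ([0.534, 0.224, 0.027], 0.57)]
scene nut_driver [([0.435, 0.312, 0.125], 0.61), ([0.487, 0.303, 0.05], 0.56)]
scene mixing_cup [([0.503, -0.324, 0.003], 0.31), ([0.619, -0.017, 0.071], 0.17)]
scene jar_lid [([0.369, 0.12, 0.014], 0.47)]
scene sanding_block [([0.771, 0.191, 0.032], 0.71), ([0.468, -0.024, 0.078], 0.16)]
scene squeegee [([0.371, -0.153, 0.01], 0.77)]
t 31.425 q6 -1.197 [ 0.5811 -0.3187  0.4362] yawdeg -170.53 rp [3.1415 0.    ] F [-0.1  0.9  0.7] M [-0.02 -0.11 -0.01] 0.0875
```

View pics/side8.png

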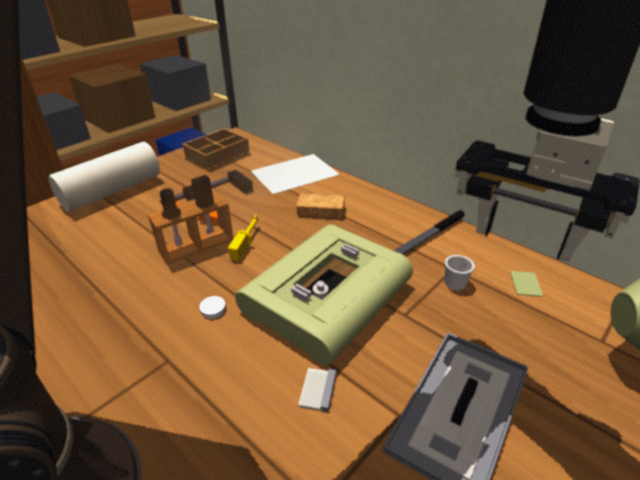

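The cover lies flat in the tray with its handle up (around (465,400)), and the driver is in its stand. The bystanders are where they were.

```bash
python3 -c "
from station import job_done; print(job_done())"
```

```text
the job is handed in; nothing more can be done
None
```

The job is finished and handed in at about 31 s of the 72 s allowed. Both fasteners were turned anticlockwise to their stops with the blade. The screwdriver then went back into its stand, and the cover was lifted by its handle and laid flat, handle up, in the tray.

**Last checks:**
- **Fasteners:** both heads matched the outline projected for the stop, about 94.7° in world yaw. The wrist moment barely rose at the stop, so the pictures are the evidence, along with the cover lifting off freely. The handle slipped a few degrees in the grip while turning.
- **Screwdriver:** its top is 161.7 mm above the bench, against 162 mm when fully down, and it is centred in its hole.
- **Cover:** it was level while carried, and its handle top in the tray is at 42 mm as expected. It was released only after it touched the floor of the tray, with about 5 N on the wrist. The panel height reading there mixed in some tray floor, so it is less certain.
- **Bystanders:** the nut driver, jar lid, sanding block, squeegee and cup are where they were, though the scene camera missed the cup.

**One disagreement:** the first pictures seemed to show the orange and yellow look-alikes standing upright about 10 cm from where they lay in every later picture. They most likely toppled on their own at the start, because the gripper passed well above them and no contact force showed.

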